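# Unlock the cold-brew infuser and stand it in the jug to drain

### The arm

A 6-joint arm with a two-finger parallel gripper is mounted at the origin on a cart in front of the work surface, level with it; the furniture and walls round the work are solid. World frame = base frame: x ahead of the robot, y to its left, z up, the work surface at z = 0. Lengths are in m, angles in rad, forces in N, time in s.
With the tool pointing down it reaches from about 0.425 to 1.125 m from the base axis. Payload 14.9 kg.
Tool frame: the origin (TCP) lies midway between the tips of the shut fingers; the grasp point (between the pads) lies ctrl.tcp_to_grasp behind it (ctrl.tcp_to_grasp is the distance from the TCP to the grasp point, in m); x points along the fingers, y is the direction in which the jaws open and shut, and the axes are right-handed (so a half turn about x gives the same grasp; the last joint's range is limited). The gripper opens to 91 mm and grips with 3 to 60 N. Pads are 32 mm wide; open, the fingers measure 118 mm over their backs; the gripper's body (76 mm by 178 mm) begins 60 mm behind the grasp point.
Start: joints at [-1.296, 0.379, 1.734, -0, 1.028, -0.033], TCP at [0.212, -0.667, 0.214] pointing down, gripper open.
Joint ranges: [-2.77, 2.77], [-0.74, 2.19], [0, 2.66], [-1.06, 4.2], [0.31, 2.87], [-3.08, 3.08]. Speed limits (rad/s): [1.89, 1.89, 2.39, 3.14, 3.14, 3.14].

### API

Orientations are given as a rotation vector (axis times angle).
In Python, from cell import ctrl gives the robot as it stands.
- The arm moves only by the tool move_arm, never from a script. Its argument "series" is a list of rows, each a list of 7 numbers: the shift along the tool's x, y, z in cm, then the turn, a rotation vector about the tool's x, y, z in rad, then the finger opening in cm, from 0 to 9.12. In form: [[tx, ty, tz, rx, ry, rz, grip], ...]. A call has 1 to 12 rows; each row shifts and turns the commanded pose from where the row before left it, along the tool's axes as they then stand; what a row does not reach is not made up. A row lasts 1/12 s, in which the tool goes at most 41.7 mm and 7.16 degrees, less where a joint would pass 70% of its speed; a pose out of reach is approached as far as the arm can. A call is refused whole if a number of a shift passes 4.17 or a number of a turn 0.125, either way. A call with a gripper value outside its range is refused whole. The fingers move at their own pace and stop on an object; "grip_force" is the grip in N (left out, the last holds). Time passes only in rows, so rows that do not move let the fingers close. It gives the time, the measured TCP pose, the force and the opening at its end, in the units of the state.
- ctrl.sense(): the state, without advancing time (a new reading comes with each control period).
- ctrl.grab_frame(name): name is "scene" or "side" or "wrist"; returns a dict with "pixels" (420x560x3 uint8, red, green, blue), "fx", "fy", "cx", "cy" (pixels), "R" (3x3) and "t" (3): a world point X has camera coordinates R X + t; the wrist camera has in their place "tool_from_camera" (4x4, takes a point from camera to tool coordinates, whose origin is the TCP and whose axes are the tool frame's). Camera axes: x right, y down, z forward; pixel columns grow to the right and rows downward; lengths in m; the calibration is good to about 2 mm. A picture is of the moment at which its call begins: read the wrist's pose just before it. There is no depth.
- ctrl.hand_in(): hands the job in, once; it reports no verdict.
Trained networks look in a picture, given as the dict that the camera call returned (one of the last four; its "shot" number tells which), for a name from the list of things; names that differ only in an ending like _2 or _b are one class to them, and where a whole thing is asked for, a point or a joint stands for the part that bears it (a point fixed in the world has none). Each returns a list of dicts, best first, with "p" (0 to 1); they miss things now and then, are a little off and sometimes report something else, mostly with a low value. They report only what shows in the picture. A call takes as long as a camera call. They do not tell look-alikes from the thing itself.
- ctrl.cut_out(picture, name): "pixels" (420x560 bool, what is visible of it) and "uv" ([column, row] in pixels, amid what is visible of it).
- ctrl.pinpoint(picture, name): "uv" ([column, row] in pixels: a listed point, or the origin of a listed thing).
The state is a dict: "t": time; "q": joint angles; "qvel": joint speeds; "tau": joint torques, N m; "ee_pos": TCP position; "tool_rot": TCP orientation; "wrist_force": force on the tool from outside, world axes, zero at the start; "ft_torque": the same for the moment, N m; "finger_gap": opening from 0.0 (shut) to 1.0 (fully open).
Only numpy, scipy, OpenCV 4.12 (cv2) and the standard library are available. Lean on these libraries where they do the work, as an engineer would, in place of code of your own. Each camera call takes 0.05 s, during which the arm holds its last target. There are 200 camera calls.

### The job

The cold brew has steeped: turn the infuser's lid anticlockwise (seen from above) until it comes up against its stop, draw the long infuser straight up out of the steel pitcher, and stand it in the clear measuring jug to drain, lowering it until its foot is on the bottom of the jug before you let go. The pitcher is full, so it must stay standing where it is, neither lifted, dragged nor turned along with the lid; leave the jug upright in its place and do not disturb the other things on the counter.

Things in the scene. Friction and masses are not known exactly. Their poses are not given: they have to be found in the camera images.
- pitcher: loose, heavy (about 2 kg) brushed-steel pitcher on a rubber foot, 112 mm across the belly, narrowing to a neck 85 mm across, rim 150 mm high. Origin: centre of its underside; z up; black D handle on -x (reaching 97 mm from the axis), small pouring lip on +x. The infuser hangs in it, its lid on the rim. Pulling hard while it is locked lifts the pitcher; turning on past the stop turns the pitcher
- pitcher_rim (a point): centre of the pitcher's mouth, on its axis, 150 mm above the underside. The bayonet ring that holds the infuser is inside the neck under the lid, out of sight: how far the lid must turn to its stop differs every time (about 0.3 to 1.5 rad anticlockwise from above) and can only be felt
- pitcher_lip (a point): tip of the pitcher's pouring lip, 56 mm from its axis on +x, 146 mm above the underside
- infuser: loose cold-brew infuser, 0.24 kg, 179 mm long: black lid 90 mm across, 9 mm thick, on top an upright finger-grip fin (60 mm long along the infuser's x, 14 mm thick along its y, top 39 mm above the lid's underside); below the lid a plug 50 mm across, 18 mm deep, then a steel mesh tube 32 mm in diameter. Origin: on the axis at the lid's underside; z up along the axis towards the fin
- infuser_grip (a point): on the infuser's axis, in the fin, 31 mm above the lid's underside (22 mm above the lid's top): where to grip the fin across its 14 mm thickness
- infuser_foot (a point): centre of the flat lower end of the mesh tube, 140 mm below the lid's underside. The plug's two 9 mm wide lugs (on +x and -x, 33 mm from the axis) are locked under the ring with 2 mm play; against the stop they face openings about 5 mm wider than they are and lift straight out (also when turned back by up to 0.1 rad)
- jug: loose clear plastic measuring jug, empty, 144 x 185 mm over all, 135 mm high, its handle on its -y side, pouring lip on +y. Origin: on the underside, 11.5 mm towards the handle from the axis of the round vessel; z up
- jug_floor (a point): centre of the jug's inner floor, 4 mm above the counter, on the axis of the vessel. The inside is about 95 mm across at the floor and 110 mm or more at the rim, 131 mm deep
- timer: loose red and white twist timer, 68 mm across, 56 mm high (bystander); origin at the centre of its underside
- squeeze_red: loose red squeeze bottle, 61 mm across, 217 mm high (bystander); origin at the centre of its underside
Not all that is in view belongs to the job. Several things have the shape of the infuser; the one meant has the colours described above.

How it is judged:
By the outcome, as a careful person would: the job done as asked, in the order asked, and still so for the second after the job is handed in, with the robot touching nothing.
It also fails if it takes over 64 s, if anything falls off the work surface, if the arm or the gripper's body presses on something with over 40 N, if the wrist force passes 120 N, or if a joint passes its speed limit or range.

## Working session

There is one attempt and no reset: what is moved stays moved. The work goes in short steps, Python scripts to look and compute and a tool call to move; the robot and the scene stay as the last step left them, time stands still between calls to the robot, and variables do not carry over. Pictures are saved under pics/ and viewed, about 8 in all and at most 12, crops included, and the job is handed in when it is done.

Besides the shell and the picture viewer there is one more tool, called after ">>>" as name(argument=value, ...) on one line, values as JSON. move_arm: Moves the arm, as the interface text tells. Its arguments: {"type":"object","properties":{"series":{"type":"array","items":{"type":"array","items":{"type":"number"}}},"grip_force":{"type":"number"}},"required":["series"]}

```bash
ls; mkdir -p pics
cat > h.py <<'E'
import numpy as np, cv2
from cell import ctrl
from scipy.spatial.transform import Rotation as Ro
def save(f,n): cv2.imwrite('pics/'+n+'.png', cv2.cvtColor(f['pixels'],cv2.COLOR_RGB2BGR))
def ray(f,uv,s=None):
    d=np.array([(uv[0]-f['cx'])/f['fx'],(uv[1]-f['cy'])/f['fy'],1.])
    if 'tool_from_camera' in f:
        T=np.eye(4);T[:3,:3]=Ro.from_rotvec(s['tool_rot']).as_matrix();T[:3,3]=s['ee_pos']
        W=T@np.array(f['tool_from_camera']);return W[:3,3],W[:3,:3]@d
    R=np.array(f['R']);t=np.array(f['t']);return -R.T@t,R.T@d
def atz(f,uv,z,s=None):
    o,d=ray(f,uv,s);return o+d*(z-o[2])/d[2]
def proj(f,X):
    c=np.array(f['R'])@np.array(X)+np.array(f['t']);return np.array([f['fx']*c[0]/c[2]+f['cx'],f['fy']*c[1]/c[2]+f['cy']])
E
python3 - <<'E'
from h import *
s=ctrl.sense();print({k:np.round(v,3) for k,v in s.items()},ctrl.tcp_to_grasp)
for c in ['scene','side']:
    f=ctrl.grab_frame(c);save(f,c)
    for n,z in [('pitcher_rim',.15),('pitcher_lip',.146),('pitcher',0),('infuser_grip',.181),('infuser',.15),('jug_floor',.004),('jug',0),('timer',0),('squeeze_red',0)]:
        for r in ctrl.pinpoint(f,n)[:4]: print(c,n,round(r['p'],2),np.round(r['uv'],1),np.round(atz(f,r['uv'],z),3))
a,b=cv2.imread('pics/scene.png'),cv2.imread('pics/side.png')
E
```

```text
pics
{'t': np.float64(0.0), 'q': array([-1.296,  0.379,  1.735,  0.   ,  1.028, -0.033]), 'qvel': array([ 0.001, -0.001,  0.   , -0.001,  0.001,  0.   ]), 'tau': array([ 2.0000e-03, -7.6372e+01, -4.3436e+01,  6.5000e-02,  4.3000e-02,
       -0.0000e+00]), 'ee_pos': array([ 0.212, -0.667,  0.213]), 'tool_rot': array([ 2.056,  0.32 , -2.056]), 'wrist_force': array([ 0.208, -0.783, -0.484]), 'ft_torque': array([-0.023,  0.014,  0.047]), 'finger_gap': np.float64(1.0)} 0.0188
scene pitcher_rim 0.76 [320.  246.5] [0.489 0.117 0.15 ]
scene pitcher 0.97 [319.3 317.4] [0.483 0.123 0.   ]
scene pitcher 0.43 [243.2 253.1] [0.764 0.015 0.   ]
scene pitcher 0.41 [322.3 234. ] [ 0.649 -0.181  0.   ]
scene infuser_grip 0.97 [319.3 237.2] [0.479 0.138 0.181]
scene infuser_grip 0.82 [303.4 196.5] [ 0.599 -0.003  0.181]
scene infuser 0.95 [322.9 247.8] [0.482 0.118 0.15 ]
scene jug 0.81 [370.3 242.3] [ 0.522 -0.207  0.   ]
scene jug 0.59 [321.6 247.6] [ 0.614 -0.115  0.   ]
scene timer 0.65 [243.  256.3] [0.754 0.027 0.   ]
scene squeeze_red 0.62 [280.2 223.5] [ 0.783 -0.173  0.   ]
scene squeeze_red 0.43 [241.9 254.3] [0.763 0.021 0.   ]
side pitcher_rim 0.77 [339.7 184.8] [0.496 0.116 0.15 ]
side pitcher_rim 0.64 [235.3 168.2] [ 0.593 -0.128  0.15 ]
side pitcher_lip 0.69 [322.9 191.3] [0.532 0.09  0.146]
side pitcher 0.69 [337.5 213.9] [0.487 0.125 0.   ]
side infuser_grip 0.88 [346.5 176.9] [0.487 0.126 0.181]
side infuser_grip 0.62 [264.9 185.4] [ 0.613 -0.026  0.181]
side infuser 0.74 [245.9 274. ] [0.814 0.053 0.15 ]
side infuser 0.71 [345.2 184.7] [0.489 0.128 0.15 ]
side infuser 0.71 [259.7 193.3] [ 0.622 -0.036  0.15 ]
side jug_floor 0.63 [237.4 169.7] [ 0.516 -0.187  0.004]
side jug 0.87 [231.7 169.1] [ 0.52  -0.204  0.   ]
side timer 0.93 [248.7 272.4] [0.759 0.016 0.   ]
side timer 0.15 [321.9 189.6] [0.442 0.051 0.   ]
side squeeze_red 0.76 [186.7 239.4] [ 0.769 -0.175  0.   ]
```

View pics/scene.png

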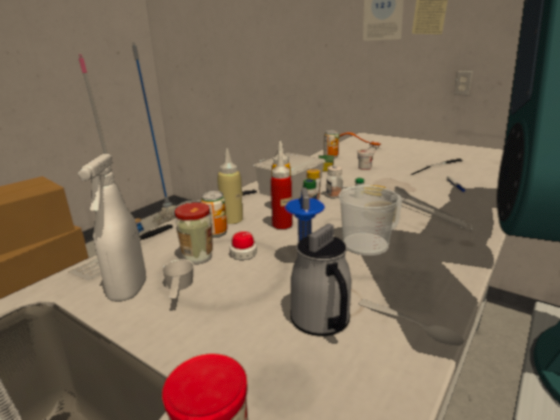

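View pics/side.png

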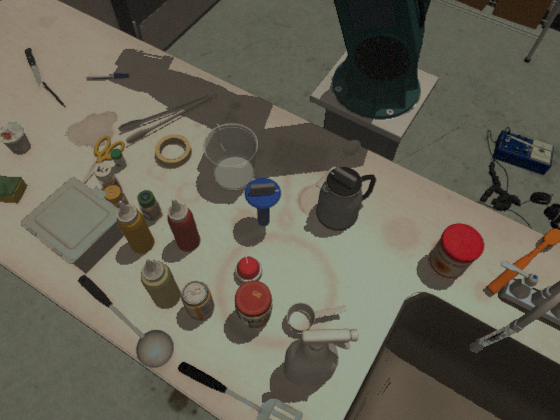

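Candidates for the infuser: the blue one on a stand at scene (304,207) / side (264,190), and the dark one in the pitcher at scene (320,238) / side (346,178). The black lid in the pitcher fits the description. I'll check it in a crop and plan the approach.

```bash
cat >> h.py <<'E'
def tomove(dp,drot=(0,0,0)):
    s=ctrl.sense();R=Ro.from_rotvec(s['tool_rot'])
    return np.round(R.inv().apply(dp)*100,2),np.round(R.inv().apply(drot),3)
E
python3 - <<'E'
from h import *
a,b=cv2.imread('pics/scene.png'),cv2.imread('pics/side.png')
x=cv2.resize(a[190:340,260:400],None,fx=2.8,fy=2.8,interpolation=2);y=cv2.resize(b[145:245,300:395],None,fx=4.2,fy=4.2,interpolation=2)
cv2.imwrite('pics/crop.png',np.hstack([x,y]))
s=ctrl.sense();print(np.round(Ro.from_rotvec(s['tool_rot']).as_matrix(),3))
f=ctrl.grab_frame('wrist');print(np.round(f['tool_from_camera'],3),f['fx'],f['fy'])
print(tomove([.3,.757,.15]))
E
```

```text
[[-0.     0.303 -0.953]
 [ 0.    -0.953 -0.303]
 [-1.    -0.     0.   ]]
[[ 0.001 -0.273  0.962 -0.171]
 [ 1.     0.001 -0.001  0.001]
 [-0.     0.962  0.273 -0.077]
 [ 0.     0.     0.     1.   ]] 376.54512459213987 376.54512459213987
(array([-15.  , -63.05, -51.52]), array([0., 0., 0.]))
```

View pics/crop.png

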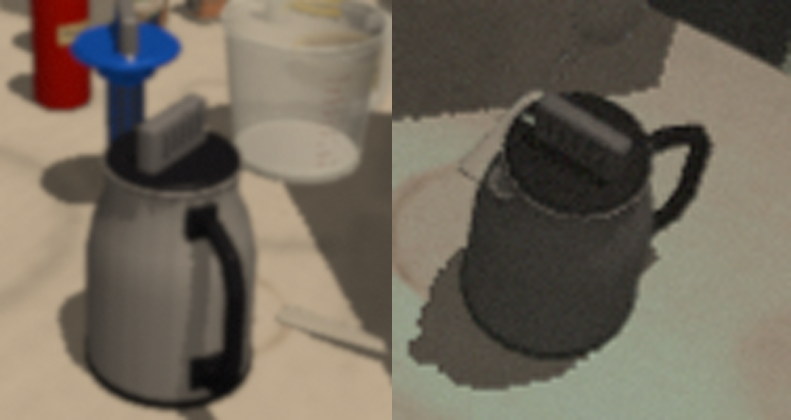

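The crop shows the black lid with its grey fin seated in the pitcher at scene (320,238), with the handle at lower right. That is the one. Moving above it.

>>> move_arm(series=[[-4, 0, 0, 0, 0, 0, 9.1], [-4, 0, 0, 0, 0, 0, 9.1], [-4, -1, -1, 0, 0, 0, 9.1], [-3, -2, -2, 0, 0, 0, 9.1], [0, -2.6, -3, 0, 0, 0, 9.1], [0, -2.6, -3, 0, 0, 0, 9.1], [0, -2.6, -3, 0, 0, 0, 9.1], [0, -2.6, -3, 0, 0, 0, 9.1], [0, -2.6, -3, 0, 0, 0, 9.1], [0, -2.6, -3, 0, 0, 0, 9.1], [0, -2.6, -3, 0, 0, 0, 9.1], [0, -2.6, -3, 0, 0, 0, 9.1]])

```text
t: 2.05
ee_pos: [0.3977, -0.357, 0.3635]
tool_rot: [2.056, 0.318, -2.055]
wrist_force: [0.9, -0.6, -0.1]
finger_gap: 0.999
```

Run:
```python
from h import *
s=ctrl.sense();print(s['ee_pos'],s['q'])
print(tomove(np.array([.487,.123,.36])-s['ee_pos']))
f=ctrl.grab_frame('side')
p=[atz(f,u,.189) for u in [(336.4,168.8),(355.5,178.8)]];d=p[1]-p[0];print(p,np.arctan2(d[1],d[0]))
g=ctrl.grab_frame('scene')
p=[atz(g,u,.189) for u in [(310,234.6),(333.2,224.6)]];d=p[1]-p[0];print(p,np.arctan2(d[1],d[0]))
```

```text
[ 0.39769765 -0.35698116  0.36345853] [-7.75111390e-01 -4.28231913e-02  1.94598459e+00  2.49975147e-07
  1.23789673e+00  4.88135342e-01]
(array([  0.33, -43.04, -23.04]), array([0., 0., 0.]))
[array([0.48478725, 0.09590568, 0.189     ]), array([0.48578464, 0.14816096, 0.189     ])] 1.5517116731434943
[array([0.48881315, 0.15176045, 0.189     ]), array([0.47426427, 0.09739055, 0.189     ])] -1.832261151751415
```

>>> move_arm(series=[[0, -3.6, -1.92, 0, 0, 0, 9.1], [0, -3.6, -1.92, 0, 0, 0, 9.1], [0, -3.6, -1.92, 0, 0, 0, 9.1], [0, -3.6, -1.92, 0, 0, 0, 9.1], [0, -3.6, -1.92, 0, 0, 0, 9.1], [0, -3.6, -1.92, 0, 0, 0, 9.1], [0, -3.6, -1.92, 0, 0, 0, 9.1], [0, -3.6, -1.92, 0, 0, 0, 9.1], [0, -3.6, -1.92, 0, 0, 0, 9.1], [0, -3.6, -1.92, 0, 0, 0, 9.1], [0, -3.6, -1.92, 0, 0, 0, 9.1], [0, -3.4, -1.9, 0, 0, 0, 9.1]])

```text
t: 3.15
ee_pos: [0.4863, 0.1227, 0.3635]
tool_rot: [2.056, 0.319, -2.055]
wrist_force: [1.1, -1.0, -0.5]
finger_gap: 0.998
```

>>> move_arm(series=[[0, 0, 0, -0.12, 0, 0, 9.1], [0, 0, 0, -0.12, 0, 0, 9.1], [0, 0, 0, -0.12, 0, 0, 9.1], [0, 0, 0, -0.12, 0, 0, 9.1], [0, 0, 0, -0.12, 0, 0, 9.1], [0, 0, 0, -0.12, 0, 0, 9.1], [0, 0, 0, -0.12, 0, 0, 9.1], [0, 0, 0, -0.12, 0, 0, 9.1], [0, 0, 0, -0.12, 0, 0, 9.1], [0, 0, 0, -0.1, 0, 0, 9.1], [0, 0, 0, 0, 0, 0, 9.1], [0, 0, 0, 0, 0, 0, 9.1]])

```text
t: 4.15
ee_pos: [0.4864, 0.1205, 0.3633]
tool_rot: [1.273, 1.167, -1.273]
wrist_force: [0.3, 0.5, 0.1]
finger_gap: 0.996
```

Run:
```python
from h import *
s=ctrl.sense();print(s['t'],s['ee_pos'],s['q'],s['wrist_force'])
R=Ro.from_rotvec(s['tool_rot']).as_matrix();print(np.round(R,3),'yaw',np.arctan2(R[1,1],R[0,1]))
f=ctrl.grab_frame('wrist');save(f,'w1')
for n,z in [('pitcher_rim',.15),('pitcher_lip',.146),('infuser_grip',.181),('infuser',.15),('jug_floor',.004)]:
    for r in ctrl.pinpoint(f,n)[:3]: print(n,round(r['p'],2),np.round(r['uv'],1),np.round(atz(f,r['uv'],z,s),4))
```

```text
4.15 [0.48643282 0.12049758 0.36325352] [ 1.96327582e-01 -1.05050437e-01  2.00404128e+00 -2.00241550e-05
  1.24250413e+00  2.82887343e-01] [0.31608105 0.4515352  0.09048957]
[[ 0.     0.996 -0.086]
 [ 0.    -0.086 -0.996]
 [-1.     0.    -0.   ]] yaw -0.08655330657133166
pitcher_lip 0.72 [321.1 208.9] [0.5292 0.0886 0.146 ]
infuser_grip 0.86 [274.2 186.6] [0.4825 0.1243 0.181 ]
infuser 0.58 [279.8 182.7] [0.4877 0.1215 0.15  ]
```

View pics/w1.png

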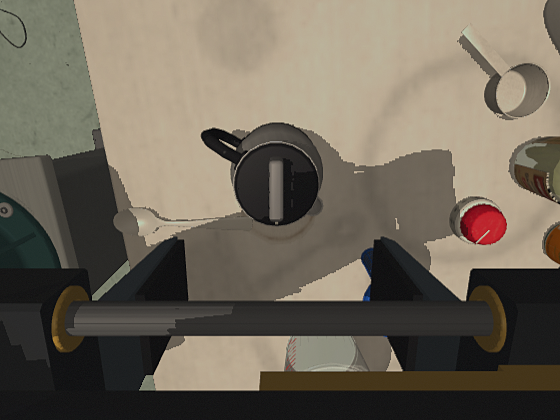

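The wrist view shows the black lid centred near (277,183), the fin running nearly vertically from (276,160) to (276,219), the handle at upper left and the lip near (315,207). I'll fit the fin's edges precisely.

Run:
```python
from h import *
s=ctrl.sense();f=ctrl.grab_frame('wrist')
g=cv2.cvtColor(f['pixels'],cv2.COLOR_RGB2GRAY)
print(g[190,225:330])
roi=np.zeros_like(g);roi[152:226,258:298]=(g[152:226,258:298]>60)
n,l,st,c=cv2.connectedComponentsWithStats(roi);k=l[190,276];print(st[k],c[k])
p=np.argwhere(l==k)[:,::-1].astype(np.float32);r=cv2.minAreaRect(p);b=cv2.boxPoints(r);print(r)
P=np.array([atz(f,u,.189,s) for u in b]);print(P.round(4),P.mean(0))
e=[P[i]-P[i-1] for i in range(4)];print([np.linalg.norm(v) for v in e]);v=max(e[:2],key=np.linalg.norm);print('fin yaw',np.arctan2(v[1],v[0]))
m=(g<50).astype(np.uint8);m[:140]=0;m[230:]=0;m[:,:228]=0;m[:,325:]=0
cc,_=max(((x,cv2.contourArea(x)) for x in cv2.findContours(m,0,1)[0]),key=lambda t:t[1])
(x,y),rr=cv2.minEnclosingCircle(cc);print('lid',x,y,rr,atz(f,(x,y),.159,s))
for n in ['pitcher','infuser']:
  for q in ctrl.cut_out(f,n)[:2]:
    yy,xx=np.nonzero(q['pixels']);print(n,q['p'],xx.min(),xx.max(),yy.min(),yy.max())
```

```text
[172 172 174 174 174 173 175 179 149 143  39  19  30  43  42  42  41  42
  41  42  41  40  41  39  41  41  39  39  40  40  40  38  40  39  38  39
  39  39  39  39  39  38  38  20  79 107 117 124 124 121 118 114 112 110
 110  97  88  83  43  25  18  20  20  21  22  19  20  26  25  20  18  22
  20  17  20  21  18  22  20  21  21  21  20  20  21  19  21  19  20  20
  20  16  11  63  65 106 107 103 103 104 104 104 105 104 105]
[269 161  14  59 816] [275.53308824 189.99142157]
((275.5, 190.0), (58.0, 13.0), 90.0)
[[0.4799 0.1504 0.189 ]
 [0.4918 0.1494 0.189 ]
 [0.4872 0.0941 0.189 ]
 [0.4748 0.0951 0.189 ]] [0.48342716 0.12225215 0.189     ]
[np.float64(0.055541701505404384), np.float64(0.01193121974606603), np.float64(0.055538632452637016), np.float64(0.012453410697834188)]
fin yaw 1.4800318633832426
lid 276.4210510253906 184.05332946777344 42.01737976074219 [0.48411893 0.12246936 0.159     ]
pitcher 0.73 201 322 122 215
infuser 0.85 362 371 248 299
infuser 0.79 233 319 141 225
```

>>> move_arm(series=[[3.5, -0.26, -0.17, 0, 0, 0, 6], [3.5, 0, 0, 0, 0, 0, 5], [3.5, 0, 0, 0, 0, 0, 4], [3.5, 0, 0, 0, 0, 0, 4], [2.0, 0, 0, 0, 0, 0, 4], [1.5, 0, 0, 0, 0, 0, 4], [1.2, 0, 0, 0, 0, 0, 4], [0.6, 0, 0, 0, 0, 0, 4], [0.6, 0, 0, 0, 0, 0, 4], [0, 0, 0, 0, 0, 0, 4], [0, 0, 0, 0, 0, 0, 4]])

```text
t: 5.52
ee_pos: [0.4842, 0.1228, 0.1647]
tool_rot: [1.271, 1.168, -1.27]
wrist_force: [0.6, 0.1, -0.4]
finger_gap: 0.436
```

>>> move_arm(series=[[0, 0, 0, 0, 0, 0, 2], [0, 0, 0, 0, 0, 0, 1.4], [0, 0, 0, 0, 0, 0, 0.5], [0, 0, 0, 0, 0, 0, 0.5], [0, 0, 0, 0, 0, 0, 0.5], [0, 0, 0, 0, 0, 0, 0.5], [0, 0, 0, 0, 0, 0, 0.5], [0, 0, 0, 0, 0, 0, 0.5]], grip_force=35)

```text
t: 6.18
ee_pos: [0.4839, 0.1227, 0.1644]
tool_rot: [1.27, 1.169, -1.27]
wrist_force: [0.4, -0.1, 3.6]
finger_gap: 0.153
```

```bash
cat >> h.py <<'E'
def st():
    s=ctrl.sense();R=Ro.from_rotvec(s['tool_rot']).as_matrix()
    print('t',round(float(s['t']),2),'p',np.round(s['ee_pos'],4),'yaw',round(float(np.arctan2(R[1,1],R[0,1])),4),'F',np.round(s['wrist_force'],2),'M',np.round(s['ft_torque'],3),'gap',np.round(s['finger_gap'],3),'tau6',round(float(s['tau'][5]),3),'tilt',np.round(R[:2,0],4));return s
E
python3 -c "
from h import *
st()"
```

```text
t 6.18 p [0.4839 0.1227 0.1644] yaw -0.0829 F [ 0.4  -0.12  3.56] M [-0.07  -0.016  0.03 ] gap 0.153 tau6 0.039 tilt [0.0002 0.    ]
```

>>> move_arm(series=[[0, 0, 0, -0.04, 0, 0, 0.5], [0, 0, 0, -0.04, 0, 0, 0.5], [0, 0, 0, -0.04, 0, 0, 0.5], [0, 0, 0, -0.04, 0, 0, 0.5], [0, 0, 0, -0.04, 0, 0, 0.5], [0, 0, 0, 0, 0, 0, 0.5]])

```text
t: 6.68
ee_pos: [0.484, 0.1228, 0.1644]
tool_rot: [1.121, 1.263, -1.121]
wrist_force: [-0.6, 0.1, 3.0]
finger_gap: 0.15
```

```bash
python3 -c "
from h import *
st()"
```

```text
t 6.68 p [0.484  0.1228 0.1644] yaw 0.119 F [-0.57  0.12  2.98] M [-0.006 -0.074  0.186] gap 0.15 tau6 -0.741 tilt [0.0003 0.0001]
```

>>> move_arm(series=[[0, 0, 0, -0.04, 0, 0, 0.5], [0, 0, 0, 0, 0, 0, 0.5]])

```text
t: 6.85
ee_pos: [0.484, 0.1228, 0.1644]
tool_rot: [1.092, 1.279, -1.092]
wrist_force: [0.2, -0.9, 4.7]
finger_gap: 0.149
```

```bash
python3 -c "
from h import *
st()"
```

```text
t 6.85 p [0.484  0.1228 0.1644] yaw 0.1576 F [ 0.19 -0.9   4.65] M [ 0.022 -0.171  0.16 ] gap 0.149 tau6 -0.549 tilt [0.0004 0.    ]
```

Run:
```python
from h import *
st()
for c in ['side','scene']:
    f=ctrl.grab_frame(c);save(f,c+'2')
st()
a,b=cv2.imread('pics/side.png'),cv2.imread('pics/side2.png')
c,d=cv2.imread('pics/scene.png'),cv2.imread('pics/scene2.png')
z=lambda i,r:cv2.resize(i[r[0]:r[1],r[2]:r[3]],(390,290),interpolation=2)
r1=(155,240,295,395);r2=(225,340,270,400)
cv2.imwrite('pics/cmp.png',np.vstack([np.hstack([z(a,r1),z(b,r1)]),np.hstack([z(c,r2),z(d,r2)])]))
```

```text
t 6.85 p [0.484  0.1228 0.1644] yaw 0.1576 F [ 0.19 -0.9   4.65] M [ 0.022 -0.171  0.16 ] gap 0.149 tau6 -0.549 tilt [0.0004 0.    ]
t 6.95 p [0.484  0.1228 0.1643] yaw 0.1553 F [-0.37  0.28  4.48] M [-0.02  -0.125  0.166] gap 0.15 tau6 -0.045 tilt [0.0003 0.    ]
```

View pics/cmp.png

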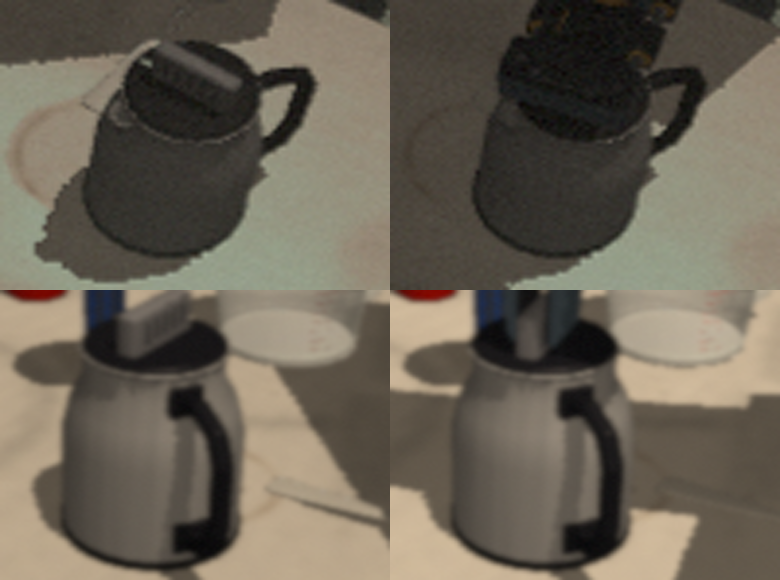

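The handle is at the same place in both views (scene crop (208,470) against (598,470)), so the pitcher has not turned. I'll keep feeling for the stop and track the handle by template.

>>> move_arm(series=[[0, 0, 0, -0.04, 0, 0, 0.5], [0, 0, 0, -0.04, 0, 0, 0.5], [0, 0, 0, -0.04, 0, 0, 0.5], [0, 0, 0, 0, 0, 0, 0.5]])

```text
t: 7.28
ee_pos: [0.4839, 0.1227, 0.1643]
tool_rot: [1.003, 1.328, -1.002]
wrist_force: [-0.5, -0.7, 3.8]
finger_gap: 0.156
```

```bash
cat >> h.py <<'E'
def handle():
    f=ctrl.grab_frame('scene');a=cv2.imread('pics/scene.png');b=cv2.cvtColor(f['pixels'],cv2.COLOR_RGB2BGR)
    r=[]
    for (y0,y1,x0,x1) in [(258,330,322,354),(285,335,285,340)]:
        T=cv2.resize(a[y0:y1,x0:x1],None,fx=4,fy=4,interpolation=2);I=cv2.resize(b[y0-5:y1+5,x0-5:x1+5],None,fx=4,fy=4,interpolation=2)
        m=cv2.minMaxLoc(cv2.matchTemplate(I,T,5));r.append((np.array(m[3])/4-5,round(m[1],3)))
    print('handle/base shift px',r)
E
python3 -c "
from h import *
st();handle()"
```

```text
t 7.28 p [0.4839 0.1227 0.1643] yaw 0.2774 F [-0.5  -0.68  3.76] M [ 0.094 -0.056  0.2  ] gap 0.156 tau6 -0.717 tilt [0.0002 0.    ]
handle/base shift px [(array([0., 0.]), 0.913), (array([0., 0.]), 0.937)]
```

>>> move_arm(series=[[0, 0, 0, -0.04, 0, 0, 0.5], [0, 0, 0, -0.04, 0, 0, 0.5], [0, 0, 0, 0, 0, 0, 0.5]])

```text
t: 7.58
ee_pos: [0.4839, 0.1227, 0.1643]
tool_rot: [0.943, 1.357, -0.942]
wrist_force: [0.4, -0.1, 5.3]
finger_gap: 0.153
```

```bash
python3 -c "
from h import *
st();handle()"
```

```text
t 7.58 p [0.4839 0.1227 0.1643] yaw 0.3568 F [ 0.38 -0.09  5.33] M [ 0.052 -0.089  0.211] gap 0.153 tau6 -0.679 tilt [0.0002 0.    ]
handle/base shift px [(array([0., 0.]), 0.915), (array([0., 0.]), 0.937)]
```

>>> move_arm(series=[[0, 0, 0, -0.025, 0, 0, 0.5], [0, 0, 0, -0.025, 0, 0, 0.5], [0, 0, 0, -0.025, 0, 0, 0.5], [0, 0, 0, 0, 0, 0, 0.5]])

```text
t: 7.97
ee_pos: [0.4839, 0.1227, 0.1643]
tool_rot: [0.884, 1.384, -0.884]
wrist_force: [-0.4, 0.8, 5.0]
finger_gap: 0.154
```

```bash
python3 -c "
from h import *
st();handle()"
```

```text
t 7.97 p [0.4839 0.1227 0.1643] yaw 0.4342 F [-0.45  0.82  4.97] M [ 0.05  -0.107  0.165] gap 0.154 tau6 -0.334 tilt [0.0001 0.    ]
handle/base shift px [(array([0., 0.]), 0.916), (array([0., 0.]), 0.937)]
```

>>> move_arm(series=[[0, 0, 0, -0.025, 0, 0, 0.5], [0, 0, 0, -0.025, 0, 0, 0.5], [0, 0, 0, -0.025, 0, 0, 0.5], [0, 0, 0, 0, 0, 0, 0.5]])

```text
t: 8.35
ee_pos: [0.4839, 0.1227, 0.1643]
tool_rot: [0.827, 1.408, -0.827]
wrist_force: [-0.0, -0.1, 4.7]
finger_gap: 0.153
```

```bash
python3 -c "
from h import *
st();handle()"
```

```text
t 8.35 p [0.4839 0.1227 0.1643] yaw 0.5091 F [-0.05 -0.06  4.67] M [ 0.02  -0.084  0.218] gap 0.153 tau6 -0.338 tilt [ 0.0001 -0.    ]
handle/base shift px [(array([0., 0.]), 0.916), (array([0., 0.]), 0.937)]
```

>>> move_arm(series=[[0, 0, 0, -0.025, 0, 0, 0.5], [0, 0, 0, -0.025, 0, 0, 0.5], [0, 0, 0, -0.025, 0, 0, 0.5], [0, 0, 0, 0, 0, 0, 0.5]])

```text
t: 8.73
ee_pos: [0.4837, 0.1226, 0.1642]
tool_rot: [0.769, 1.431, -0.769]
wrist_force: [-1.3, -0.9, 5.9]
finger_gap: 0.152
```

```bash
python3 -c "
from h import *
st();handle()"
```

```text
t 8.73 p [0.4837 0.1226 0.1642] yaw 0.5841 F [-1.28 -0.89  5.85] M [-0.211  0.054  0.079] gap 0.152 tau6 -0.435 tilt [-0.0003 -0.0002]
handle/base shift px [(array([-0.25,  0.  ]), 0.916), (array([0., 0.]), 0.936)]
```

>>> move_arm(series=[[0, 0, 0, -0.02, 0, 0, 0.5], [0, 0, 0, 0, 0, 0, 0.5]])

```text
t: 8.95
ee_pos: [0.4836, 0.1226, 0.1642]
tool_rot: [0.754, 1.436, -0.755]
wrist_force: [-2.3, -1.5, 7.3]
finger_gap: 0.153
```

```bash
python3 -c "
from h import *
st();handle();st()"
```

```text
t 8.95 p [0.4836 0.1226 0.1642] yaw 0.6034 F [-2.26 -1.53  7.28] M [-0.439  0.259 -0.122] gap 0.153 tau6 -0.434 tilt [-0.0006 -0.0003]
handle/base shift px [(array([-0.25,  0.  ]), 0.916), (array([-0.25,  0.  ]), 0.936)]
t 9.0 p [0.4836 0.1226 0.1642] yaw 0.6028 F [-2.1  -1.95  6.99] M [-0.453  0.31  -0.089] gap 0.156 tau6 -0.26 tilt [-0.0006 -0.0003]
```

>>> move_arm(series=[[0, 0, 0, -0.02, 0, 0, 0.5], [0, 0, 0, 0, 0, 0, 0.5]])

```text
t: 9.17
ee_pos: [0.4836, 0.1226, 0.1642]
tool_rot: [0.739, 1.442, -0.74]
wrist_force: [-2.8, -1.8, 6.5]
finger_gap: 0.151
```

```bash
python3 -c "
from h import *
st();handle();st()"
```

```text
t 9.17 p [0.4836 0.1226 0.1642] yaw 0.6228 F [-2.82 -1.75  6.47] M [-0.523  0.264 -0.658] gap 0.151 tau6 -1.013 tilt [-0.0007 -0.0001]
handle/base shift px [(array([-0.25,  0.  ]), 0.915), (array([0., 0.]), 0.936)]
t 9.22 p [0.4836 0.1226 0.1642] yaw 0.6219 F [-2.5  -1.87  6.87] M [-0.49   0.241 -0.559] gap 0.151 tau6 -0.785 tilt [-0.0007 -0.0001]
```

A clear stop: the moment fell to -0.6 N m for the last 0.02 rad. I'll back off 0.03 rad and start lifting gently.

>>> move_arm(series=[[0, 0, 0, 0.03, 0, 0, 0.5], [0, 0, 0, 0, 0, 0, 0.5], [-0.15, 0, 0, 0, 0, 0, 0.5], [-0.15, 0, 0, 0, 0, 0, 0.5], [0, 0, 0, 0, 0, 0, 0.5]])

```text
t: 9.63
ee_pos: [0.4833, 0.1226, 0.167]
tool_rot: [0.762, 1.434, -0.763]
wrist_force: [-0.4, 0.3, -2.2]
finger_gap: 0.151
```

```bash
python3 -c "
from h import *
st();handle();st()"
```

```text
t 9.63 p [0.4833 0.1226 0.167 ] yaw 0.5924 F [-0.43  0.26 -2.17] M [-0.093  0.124 -0.032] gap 0.151 tau6 -0.049 tilt [-0.001  -0.0002]
handle/base shift px [(array([-0.25,  0.  ]), 0.914), (array([0., 0.]), 0.936)]
t 9.68 p [0.4833 0.1226 0.1669] yaw 0.5923 F [-1.51 -0.99 -1.93] M [-0.185  0.116 -0.028] gap 0.155 tau6 -0.051 tilt [-0.0009 -0.0002]
```

>>> move_arm(series=[[-0.2, 0, 0, 0, 0, 0, 0.5], [-0.2, 0, 0, 0, 0, 0, 0.5], [-0.2, 0, 0, 0, 0, 0, 0.5], [0, 0, 0, 0, 0, 0, 0.5]])

```text
t: 10.02
ee_pos: [0.4838, 0.1227, 0.1736]
tool_rot: [0.763, 1.433, -0.763]
wrist_force: [-2.2, -0.7, -1.9]
finger_gap: 0.151
```

```bash
python3 -c "
from h import *
st();handle()"
```

```text
t 10.02 p [0.4838 0.1227 0.1736] yaw 0.592 F [-2.21 -0.72 -1.89] M [-0.266  0.278 -0.072] gap 0.151 tau6 -0.074 tilt [0.0001 0.    ]
handle/base shift px [(array([-0.25,  0.25]), 0.91), (array([-0.25,  0.  ]), 0.936)]
```

>>> move_arm(series=[[-0.5, 0, 0, 0, 0, 0, 0.5], [-0.7, 0, 0, 0, 0, 0, 0.5], [-1, 0, 0, 0, 0, 0, 0.5], [-1.5, 0, 0, 0, 0, 0, 0.5], [-2, 0, 0, 0, 0, 0, 0.5], [-2, 0, 0, 0, 0, 0, 0.5], [-2, 0, 0, 0, 0, 0, 0.5], [-2, 0, 0, 0, 0, 0, 0.5], [-2, 0, 0, 0, 0, 0, 0.5], [-2, 0, 0, 0, 0, 0, 0.5], [-2, 0, 0, 0, 0, 0, 0.5], [-1, 0, 0, 0, 0, 0, 0.5]])

```text
t: 11.07
ee_pos: [0.4846, 0.1229, 0.3638]
tool_rot: [0.765, 1.43, -0.761]
wrist_force: [-0.5, 0.0, -1.4]
finger_gap: 0.151
```

Run:
```python
from h import *
s=st();handle()
for c in ['side','scene','wrist']:
    s=ctrl.sense();f=ctrl.grab_frame(c);save(f,c+'3')
    for n,z in [('jug_floor',.004),('jug',0),('infuser_foot',s['ee_pos'][2]-.145)]:
        for r in ctrl.pinpoint(f,n)[:2]: print(c,n,round(r['p'],2),np.round(r['uv'],1),np.round(atz(f,r['uv'],z,s),4))
    for r in ctrl.cut_out(f,'jug')[:2]:
        y,x=np.nonzero(r['pixels']);print(c,'jug cut',r['p'],x.min(),x.max(),y.min(),y.max())
a,b=cv2.imread('pics/side3.png'),cv2.imread('pics/scene3.png')
z=lambda i,r:cv2.resize(i[r[0]:r[1],r[2]:r[3]],(400,400),interpolation=2)
cv2.imwrite('pics/mix.png',np.hstack([z(a,(100,240,190,390)[:2]+(200,380)),z(b,(150,330,250,430))]))
```

```text
t 11.07 p [0.4846 0.1229 0.3638] yaw 0.5921 F [-0.48  0.04 -1.37] M [-0.041 -0.149 -0.008] gap 0.151 tau6 -0.001 tilt [0.004  0.0009]
handle/base shift px [(array([0., 0.]), 0.922), (array([0., 0.]), 0.937)]
side jug_floor 0.77 [235.1 172.2] [ 0.5262 -0.1875  0.004 ]
side jug_floor 0.26 [357.3 132.8] [0.2093 0.0417 0.004 ]
side jug 0.63 [234.2 170.1] [ 0.5195 -0.1957  0.    ]
side infuser_foot 0.68 [343.8 167.7] [0.4934 0.1163 0.2196]
side jug cut 0.98 203 257 124 189
scene jug_floor 0.36 [367.3 244.1] [ 0.5221 -0.1871  0.004 ]
scene jug 0.86 [371.  243.5] [ 0.5182 -0.2021  0.    ]
scene infuser_foot 0.8 [321.8 223.9] [0.4675 0.1506 0.214 ]
scene jug cut 0.78 338 401 185 254
```

View pics/mix.png

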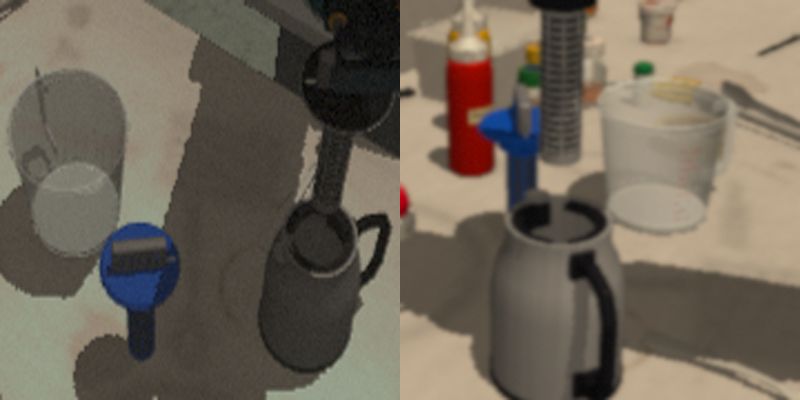

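The infuser is out and the pitcher has not moved. In the side crop the jug floor is at (75,207), which agrees with the networks: about (0.523, -0.188). Moving across.

>>> move_arm(series=[[0, -0.7, 1.4, 0, 0, 0, 0.5], [0, -1.42, 2.79, 0, 0, 0, 0.5], [0, -1.42, 2.79, 0, 0, 0, 0.5], [0, -1.42, 2.79, 0, 0, 0, 0.5], [0, -1.42, 2.79, 0, 0, 0, 0.5], [0, -1.42, 2.79, 0, 0, 0, 0.5], [0, -1.42, 2.79, 0, 0, 0, 0.5], [0, -1.42, 2.79, 0, 0, 0, 0.5], [0, -1.42, 2.79, 0, 0, 0, 0.5], [0, -1.42, 2.79, 0, 0, 0, 0.5], [0, -0.7, 1.4, 0, 0, 0, 0.5], [0, 0, 0, 0, 0, 0, 0.5]])

```text
t: 12.87
ee_pos: [0.5221, -0.1905, 0.3601]
tool_rot: [0.765, 1.432, -0.765]
wrist_force: [-0.6, 0.7, -2.9]
finger_gap: 0.149
```

Run:
```python
from h import *
s=st()
for c in ['side','scene','wrist']:
    s=ctrl.sense();f=ctrl.grab_frame(c);save(f,c+'4')
    for n,z in [('jug_floor',.004),('jug',0),('infuser_foot',s['ee_pos'][2]+.0188-.171)]:
        for r in ctrl.pinpoint(f,n)[:2]: print(c,n,round(r['p'],2),np.round(r['uv'],1),np.round(atz(f,r['uv'],z,s),4))
s=st();e=s['ee_pos'];print(tomove(np.array([.523,-.188,e[2]])-e))
a,b=cv2.imread('pics/side4.png'),cv2.imread('pics/scene4.png')
z=lambda i,r:cv2.resize(i[r[0]:r[1],r[2]:r[3]],(400,400),interpolation=2)
cv2.imwrite('pics/mix4.png',np.hstack([z(a,(80,220,160,300)),z(b,(110,290,290,470))]))
```

```text
t 12.87 p [ 0.5221 -0.1905  0.3601] yaw 0.5895 F [-0.58  0.7  -2.94] M [ 0.033 -0.102  0.028] gap 0.149 tau6 -0.657 tilt [-0.0002 -0.0003]
side jug_floor 0.7 [233.6 171.7] [ 0.5271 -0.1922  0.004 ]
side jug_floor 0.34 [251.2 272.4] [0.7573 0.0225 0.004 ]
side jug 0.62 [234.7 169.4] [ 0.5167 -0.1959  0.    ]
side infuser_foot 0.55 [264.4 217.9] [0.6996 0.0291 0.2079]
scene jug 0.86 [369.6 243.9] [ 0.5204 -0.1982  0.    ]
scene jug 0.27 [374.5 169.2] [ 0.7513 -0.7784  0.    ]
scene infuser_foot 0.74 [373.4 170.5] [ 0.5123 -0.1653  0.208 ]
scene infuser_foot 0.47 [304.1 233.8] [0.4793 0.1857 0.208 ]
wrist jug_floor 0.89 [284.5 171.4] [ 0.5345 -0.1914  0.004 ]
wrist jug 0.63 [276.4 172.3] [ 0.5261 -0.1995  0.    ]
wrist infuser_foot 0.68 [397. 110.] [ 0.5614 -0.0708  0.2081]
t 13.47 p [ 0.5219 -0.1877  0.3603] yaw 0.5924 F [ 0.42  0.89 -1.35] M [ 0.01  -0.117 -0.029] gap 0.152 tau6 0.003 tilt [ 0.0001 -0.    ]
(array([0.  , 0.07, 0.08]), array([0., 0., 0.]))
```

View pics/mix4.png

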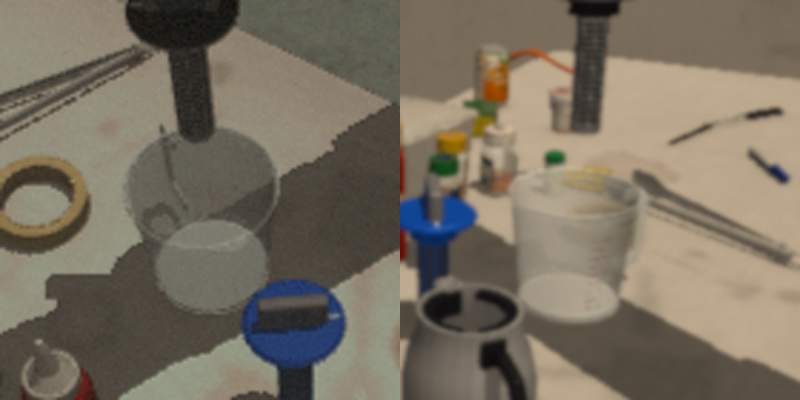

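>>> move_arm(series=[[1, 0.35, 0.35, 0, 0, 0, 0.5], [2, 0, 0, 0, 0, 0, 0.5], [2, 0, 0, 0, 0, 0, 0.5], [2, 0, 0, 0, 0, 0, 0.5], [2, 0, 0, 0, 0, 0, 0.5], [2, 0, 0, 0, 0, 0, 0.5], [2, 0, 0, 0, 0, 0, 0.5], [2, 0, 0, 0, 0, 0, 0.5], [1.5, 0, 0, 0, 0, 0, 0.5], [1, 0, 0, 0, 0, 0, 0.5], [0, 0, 0, 0, 0, 0, 0.5], [0, 0, 0, 0, 0, 0, 0.5]])

```text
t: 14.47
ee_pos: [0.5268, -0.189, 0.185]
tool_rot: [0.763, 1.433, -0.763]
wrist_force: [-0.2, -0.7, -2.3]
finger_gap: 0.15
```

Run:
```python
from h import *
s=st()
for c in ['side','scene']:
    s=ctrl.sense();f=ctrl.grab_frame(c);save(f,c+'5')
    e=s['ee_pos'];print(c,'foot expected px',proj(f,e-[0,0,.1522]))
    for n,z in [('jug_floor',.004),('jug',0),('infuser_foot',e[2]-.1522)]:
        for r in ctrl.pinpoint(f,n)[:2]: print(c,n,round(r['p'],2),np.round(r['uv'],1),np.round(atz(f,r['uv'],z,s),4))
a,b=cv2.imread('pics/side5.png'),cv2.imread('pics/scene5.png')
z=lambda i,r:cv2.resize(i[r[0]:r[1],r[2]:r[3]],(400,400),interpolation=2)
cv2.imwrite('pics/mix5.png',np.hstack([z(a,(100,200,185,285)),z(b,(160,260,320,420))]))
```

```text
t 14.47 p [ 0.5268 -0.189   0.185 ] yaw 0.592 F [-0.24 -0.69 -2.26] M [ 0.028 -0.142 -0.029] gap 0.15 tau6 0.001 tilt [-0.0006  0.0002]
side foot expected px [233.84259622 166.30411087]
side jug_floor 0.98 [233.3 169. ] [ 0.5198 -0.1983  0.004 ]
side jug 0.68 [336.  213.5] [0.4884 0.1213 0.    ]
side jug 0.61 [232.1 170.3] [ 0.5233 -0.2004  0.    ]
side infuser_foot 0.96 [265.1 216.9] [ 0.6163 -0.0263  0.0328]
scene foot expected px [366.50059178 232.76728052]
scene jug 0.58 [367.7 242. ] [ 0.5286 -0.205   0.    ]
```

View pics/mix5.png

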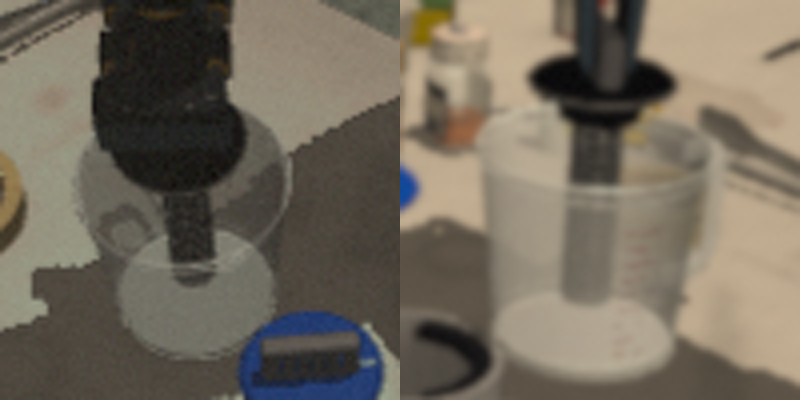

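The foot hangs inside the jug, centred over the floor (side crop: foot (193,277), floor centre (196,293)). Lowering to contact.

>>> move_arm(series=[[0.8, 0, 0, 0, 0, 0, 0.5], [0.8, 0, 0, 0, 0, 0, 0.5], [0.5, 0, 0, 0, 0, 0, 0.5], [0.2, 0, 0, 0, 0, 0, 0.5], [0.1, 0, 0, 0, 0, 0, 0.5], [0, 0, 0, 0, 0, 0, 0.5]])

```text
t: 15.37
ee_pos: [0.5266, -0.1889, 0.1608]
tool_rot: [0.763, 1.433, -0.763]
wrist_force: [0.1, -0.1, -2.0]
finger_gap: 0.151
```

```bash
python3 -c "
from h import *
st()"
```

```text
t 15.37 p [ 0.5266 -0.1889  0.1608] yaw 0.592 F [ 0.12 -0.05 -2.  ] M [ 0.026 -0.084  0.014] gap 0.151 tau6 0.0 tilt [-0.0006  0.0002]
```

>>> move_arm(series=[[0.1, 0, 0, 0, 0, 0, 0.5], [0.1, 0, 0, 0, 0, 0, 0.5], [0, 0, 0, 0, 0, 0, 0.5]])

```text
t: 15.62
ee_pos: [0.5273, -0.1892, 0.1599]
tool_rot: [0.763, 1.432, -0.763]
wrist_force: [0.3, 0.0, 2.6]
finger_gap: 0.145
```

```bash
python3 -c "
from h import *
st()"
```

```text
t 15.62 p [ 0.5273 -0.1892  0.1599] yaw 0.592 F [0.25 0.03 2.62] M [ 0.031 -0.054 -0.009] gap 0.145 tau6 0.002 tilt [ 0.0011 -0.0004]
```

Contact: Fz went from -2.0 to +2.6 N at about the expected height. Release and rise straight up.

>>> move_arm(series=[[0, 0, 0, 0, 0, 0, 1.7], [0, 0, 0, 0, 0, 0, 2.2], [0, 0, 0, 0, 0, 0, 3], [0, 0, 0, 0, 0, 0, 4], [0, 0, 0, 0, 0, 0, 5], [0, 0, 0, 0, 0, 0, 5]], grip_force=10)

```text
t: 16.12
ee_pos: [0.5267, -0.189, 0.1592]
tool_rot: [0.763, 1.433, -0.763]
wrist_force: [-0.6, -0.1, -0.7]
finger_gap: 0.503
```

>>> move_arm(series=[[-0.5, 0, 0, 0, 0, 0, 5], [-1, 0, 0, 0, 0, 0, 5], [-2, 0, 0, 0, 0, 0, 5], [-3, 0, 0, 0, 0, 0, 5], [-3, 0, 0, 0, 0, 0, 5], [-3, 0, 0, 0, 0, 0, 5], [-3, 0, 0, 0, 0, 0, 5], [-2, 0, 0, 0, 0, 0, 5], [0, 0, 0, 0, 0, 0, 5], [0, 0, 0, 0, 0, 0, 5]])

```text
t: 16.95
ee_pos: [0.5271, -0.1891, 0.336]
tool_rot: [0.763, 1.43, -0.763]
wrist_force: [-0.1, -0.6, -0.3]
finger_gap: 0.548
```

Run:
```python
from h import *
st();handle()
for c in ['side','scene']:
    f=ctrl.grab_frame(c);save(f,c+'6')
    for n,z in [('infuser_foot',.004),('infuser_grip',.175),('jug_floor',.004),('jug',0),('timer',0),('squeeze_red',0)]:
        for r in ctrl.pinpoint(f,n)[:2]: print(c,n,round(r['p'],2),np.round(r['uv'],1),np.round(atz(f,r['uv'],z),4))
a,b=cv2.imread('pics/side6.png'),cv2.imread('pics/scene6.png')
z=lambda i,r:cv2.resize(i[r[0]:r[1],r[2]:r[3]],(400,400),interpolation=2)
cv2.imwrite('pics/mix6.png',np.hstack([z(a,(80,250,190,390)[:2]+(200,370)),z(b,(160,340,250,430))]))
```

```text
t 16.95 p [ 0.5271 -0.1891  0.336 ] yaw 0.592 F [-0.12 -0.63 -0.28] M [-0.051 -0.125  0.018] gap 0.548 tau6 0.0 tilt [ 0.0026 -0.0011]
handle/base shift px [(array([0. , 0.5]), 0.93), (array([0., 0.]), 0.996)]
side infuser_foot 0.83 [260.5 218.4] [ 0.6137 -0.0434  0.004 ]
side infuser_grip 0.96 [263.7 182.8] [ 0.6049 -0.035   0.175 ]
side infuser_grip 0.66 [229.9 133.9] [ 0.5263 -0.189   0.175 ]
side jug_floor 0.78 [236.7 174. ] [ 0.5289 -0.1801  0.004 ]
side jug_floor 0.63 [187.7 240.9] [ 0.7727 -0.1679  0.004 ]
side jug 0.93 [233.5 169.7] [ 0.5194 -0.1982  0.    ]
side jug 0.63 [322.8 188.8] [0.438  0.0514 0.    ]
side timer 0.91 [249.4 272.1] [0.7578 0.0171 0.    ]
side squeeze_red 0.58 [187.6 237.9] [ 0.7646 -0.1752  0.    ]
scene infuser_grip 0.94 [302.6 194.6] [ 0.6142 -0.0246  0.175 ]
scene infuser_grip 0.68 [368.5 179.9] [ 0.5315 -0.1875  0.175 ]
scene jug_floor 0.51 [368.3 191.3] [ 0.67   -0.5317  0.004 ]
scene jug 0.58 [370.7 240. ] [ 0.5265 -0.2193  0.    ]
scene timer 0.95 [242.2 254.6] [0.7613 0.022  0.    ]
scene squeeze_red 0.6 [286.  222.8] [ 0.7719 -0.1858  0.    ]
scene squeeze_red 0.28 [368.4 244.1] [ 0.5225 -0.1955  0.    ]
```

View pics/mix6.png

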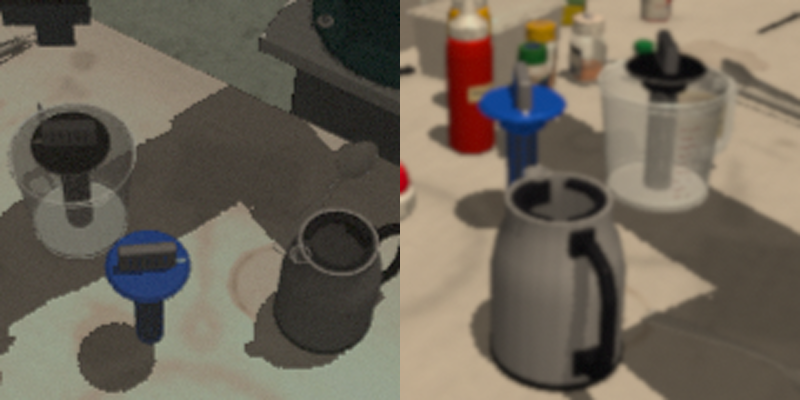

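The infuser stands upright in the jug (side crop (75,215), scene crop (660,185)). The pitcher, jug and bystanders are in place and the gripper is clear, so I'm handing in.

```bash
python3 -c "
from h import *
print(ctrl.hand_in())"
```

```text
the job is handed in; nothing more can be done
None
```

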